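# Load the weight hanger with the slots staggered

## Robot

A 6-joint arm with a two-finger parallel gripper is mounted at the origin on a cart in front of the work surface, level with it; the furniture and walls round the work are solid. World frame = base frame: x ahead of the robot, y to its left, z up, the work surface at z = 0. Lengths are in m, angles in rad, forces in N, time in s.
With the tool pointing down it reaches from about 0.4 to 0.925 m from the base axis. Payload 12.5 kg.
Tool frame: the origin (TCP) lies between the finger pads; the fingertips stand 22 mm ahead of it and the grasp point (between the pads) lies 3 mm ahead of it; z points along the fingers, y is the line along which they close (so a half turn about z gives the same grasp; the last joint's range is limited). The gripper opens to 95 mm and grips with 3 to 60 N. Pads are 20 mm wide; open, the fingers measure 119 mm over their backs; the gripper's body (75 mm by 180 mm) begins 59 mm behind the grasp point.
Start: joints at [-1.284, 0.491, 1.559, -0, 1.092, -0.106], TCP at [0.239, -0.577, 0.237] pointing down, gripper open.
Joint ranges: [-3.1, 3.1], [-0.84, 2.19], [0.05, 2.79], [-1.13, 4.28], [0.06, 2.93], [-2.69, 2.69]. Speed limits (rad/s): [2.22, 2.22, 2.79, 3.14, 3.14, 3.14].

## Interface

Orientations are given as a unit quaternion [w, x, y, z].
In Python, from cell import get_obs, read_camera, camera_info, close_job gives the robot as it stands.
- The arm moves only by the tool arm_command, never from a script. Its argument "motion" is text: rows parted by semicolons, each of 5 numbers parted by spaces: the opening in per cent of the stroke, from 0 (shut) to 100 (fully open), then the shift along the tool's x, y, z in m, then the turn about the tool's z in degrees. A call has 1 to 20 rows; each row shifts and turns the commanded pose from where the row before left it, along the tool's axes as they then stand; what a row does not reach is not made up. A row lasts 1/12 s, in which the tool goes at most 41.7 mm and 7.16 degrees, less where a joint would pass 70% of its speed; a pose out of reach is approached as far as the arm can. A call with a gripper value outside its range is refused whole. The fingers move at their own pace and stop on an object; the grip force is fixed at half the most. Time passes only in rows, so rows that do not move let the fingers close. It gives the time, the measured TCP pose, the force, the opening and the grip force at its end, in the units of the state.
- get_obs(): the state, without advancing time (a new reading comes with each control period).
- read_camera(name): name is "scene" or "top" or "wrist"; returns the picture (480x640x3 uint8, red, green, blue); there is no depth.
- camera_info(name): a dict with "fx", "fy", "cx", "cy" (pixels), "R" (3x3) and "t" (3): a world point X has camera coordinates R X + t; the wrist camera has in their place "tool_from_camera" (4x4, takes a point from camera to tool coordinates, whose origin is the TCP and whose axes are the flange's). Camera axes: x right, y down, z forward; pixel columns grow to the right and rows downward; lengths in m; the calibration is good to about 2 mm. The wrist camera is an equidistant fisheye: a pixel r from the principal point sees the ray r / f radians off the axis. A picture is of the moment at which its call begins: read the wrist's pose just before it. camera_info takes no time and is no camera call.
- close_job(): hands the job in; it is judged then, once.
The state is a dict: "t": time; "q": joint angles; "qvel": joint speeds; "effort": joint torques, N m; "position": TCP position; "tcp_rot": TCP orientation; "ft_force": force on the tool from outside, world axes, zero at the start; "wrist_torque": the same for the moment, N m; "finger_gap": opening from 0.0 (shut) to 1.0 (fully open); "grip_force": force on a finger pad.
Only numpy, scipy, OpenCV 4.12 (cv2) and the standard library are available. Lean on these libraries where they do the work, as an engineer would, in place of code of your own. Each camera call takes 0.05 s, during which the arm holds its last target. There are 200 camera calls.

## Task

Load the weight hanger so that no weight can slide off: turn the big slotted weight on the pan by its knob until its slot points straight at the loading shelf, and slide the small slotted weight along the shelf onto the big one until the rod is at the very end of its slot, so that the two slots open to opposite sides. Turn and slide the weights without lifting them; leave everything else on the bench where it is.

Things in the scene. Friction and masses are not known exactly. Their poses are not given: they have to be found in the camera images.
- stand: fixed dark grey stand, position and yaw vary; origin on the bench below the rod's axis, +y from the rod along the loading shelf, z up. It carries the hanger: a round pan (80 mm across, top 30 mm above the bench) and the upright rod. Base plate 80 mm wide, 10 mm high, y = -50 to 165 mm. Both ends of the shelf are open, but at the start the big weight's knob bars the way at the rod end.
- rod (a point): point on the axis of the hanger's upright rod, 55 mm above the bench; axes as the stand's. The rod is 7 mm thick and ends in a small eye, top 90 mm above the bench
- shelf_end (a point): middle of the loading shelf's outer edge, on its surface, 165 mm from the rod's axis. The shelf is an aluminium plate 73 mm wide, top 45.5 mm above the bench, from 51 to 165 mm from the rod; guide rails along both long edges (63 mm apart inside, 7 mm higher than the shelf, starting 56 mm from the rod)
- big_centre (a point): centre, half-way up, of the big slotted weight: loose flat steel disc 96 mm across, 14 mm thick, 0.5 to 0.7 kg, lying on the pan, centred on the rod, top 44 mm above the bench. Its slot (11 mm wide, flared to 20 at the rim) runs from the centre outward along this point's +y; z up. At the start it points within 1 rad of straight away from the shelf
- big_knob (a point): middle of the big weight's upright round knob: 12 mm thick, from 44 to 72 mm above the bench, 40 mm from the weight's centre, opposite its slot. Led round the rod in an arc of 40 mm radius it turns the weight (a few newtons), either way round; pulled straight outward it would draw the weight off the rod
- big_slot (a point): point in the mouth of the big weight's slot, 30 mm from its centre, half-way up the disc
- small_centre (a point): centre, half-way up, of the small slotted weight: loose flat steel disc 60 mm across, 14 mm thick, 0.2 to 0.33 kg, no knob, lying on the shelf 103 to 115 mm from the rod. Its slot (11 mm wide, flared to 20 at the rim) runs from the centre outward along this point's +y, pointing at the rod within 0.12 rad; z up. Centred on the rod when home; it steps down 1.5 mm onto the big weight
- small_slot (a point): point in the mouth of the small weight's slot, 30 mm from its centre, half-way up the disc
- resin_puck: bystander: short dark resin cylinder 32 mm across, 21 mm high, on the bench near the pan, on the side away from the shelf; origin at its underside
- tweezers: bystander: steel tweezers 132 mm long, 9 mm high, on the bench beside the pan, on the side away from the shelf; origin at the underside
- paste_tin: bystander: round tin 60 mm across, 24 mm high, on the thin cutting mat (3 mm) at the left; origin at its underside
- slide_box: bystander: small box 26 x 76 x 26 mm, at the left on the bench; origin at its underside
- loupe: bystander: black loupe 39 mm across, 24 mm high, at the right on the bench; origin at its underside
Mind the look-alikes: they are no part of the job. Leave any blue or brown look-alike of the part that bears small_centre alone. Of the things shaped like the part that bears big_centre, the bare steel one is meant.

How it is judged:
At the end, for the whole second after the job is handed in: Both weights lie flat (within 0.06 rad) and still on the hanger, the big one on the pan and the small one on top of it, each with its centre within 6 mm of the rod's axis, and their slots open to opposite sides (slot mouths, 30 mm from the centres, more than 55 mm apart: about 133 degrees or more) (horizontal distance between each of big_centre, small_centre and rod below 0.006 m and horizontal distance between big_slot and small_slot above 0.055 m and z of big_centre in the frame of stand between 0.034 and 0.04 m and z of small_centre in the frame of stand between 0.048 and 0.054 m and angle between each of big_centre, small_centre's own z axis and vertical below 0.06 rad and linear speed of each of big_weight, small_weight below 0.01 m/s); the robot touches nothing.
It fails at once if the small weight is lifted more than 12 mm off the shelf (z of small_centre in the frame of stand above 0.0645 m).
It fails at once if the big weight is lifted more than 10 mm off the pan (z of big_centre in the frame of stand above 0.047 m).
It fails at once if a bystander (puck, tweezers, tin, slide box, loupe) is moved more than 25 mm (distance of any of resin_puck, tweezers, paste_tin, slide_box, loupe from where it was at the start of the episode above 0.025 m).
It also fails if it takes over 48 s, if anything falls off the work surface, if the arm or the gripper's body presses on something with over 40 N, if the wrist force passes 120 N, or if a joint passes its speed limit or range.

## Working session

There is one attempt and no reset: what is moved stays moved. The work goes in short steps, Python scripts to look and compute and a tool call to move; the robot and the scene stay as the last step left them, time stands still between calls to the robot, and variables do not carry over. Pictures are saved under pics/ and viewed, at most 10 in all, crops included, and the job is handed in when it is done.

Besides the shell and the picture viewer there is one more tool, called after ">>>" as name(argument=value, ...) on one line, values as JSON. arm_command: Moves the arm, as the interface text tells. Its arguments: {"type":"object","properties":{"motion":{"type":"string"}},"required":["motion"]}

```bash
mkdir -p pics; ls; python3 - <<'E'
from cell import *
import cv2
o=get_obs(); print({k:o[k] for k in('t','position','tcp_rot','finger_gap')})
for n in('top','scene'):
    cv2.imwrite(f'pics/{n}0.png',read_camera(n)[:,:,::-1]); print(n,camera_info(n))
print(camera_info('wrist'))
E
```

```text
pics
{'t': 0.0, 'position': array([ 0.23918559, -0.57717555,  0.23605827]), 'tcp_rot': array([-5.50108955e-04,  9.80783030e-01,  1.95100856e-01, -2.64861031e-05]), 'finger_gap': 0.9969350194567448}
top {'fx': 465.29358810525986, 'fy': 465.29358810525986, 'cx': 316.79290235984854, 'cy': 249.8970108521651, 'R': array([[ 0.00483282, -0.99997831,  0.00447487],
       [-0.98530708, -0.00552581, -0.17070272],
       [ 0.17072374, -0.00358414, -0.98531242]]), 't': array([-0.09900511,  0.50670897,  0.84562239])}
scene {'fx': 564.9529381589726, 'fy': 564.9529381589726, 'cx': 322.75264053985535, 'cy': 232.52365780395667, 'R': array([[-0.80789526, -0.58906525, -0.01753222],
       [-0.39896814,  0.56859077, -0.71939486],
       [ 0.43373917, -0.5742009 , -0.69438006]]), 't': array([0.35789819, 0.31807418, 0.68875551])}
{'fx': 371.64829954431775, 'fy': 371.64829954431775, 'cx': 319.2138838917993, 'cy': 240.3960970544898, 'tool_from_camera': array([[ 8.16359940e-05, -9.64605610e-01, -2.63696816e-01,
         7.47346299e-02],
       [ 9.99999994e-01,  9.95436372e-05, -5.45488475e-05,
         6.92166785e-04],
       [ 7.88674644e-05, -2.63696810e-01,  9.64605612e-01,
        -1.47916497e-01],
       [ 0.00000000e+00,  0.00000000e+00,  0.00000000e+00,
         1.00000000e+00]])}
```

View pics/top0.png

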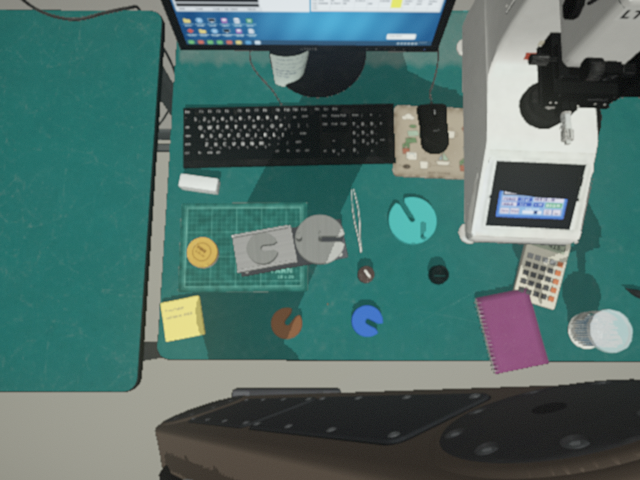

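View pics/scene0.png

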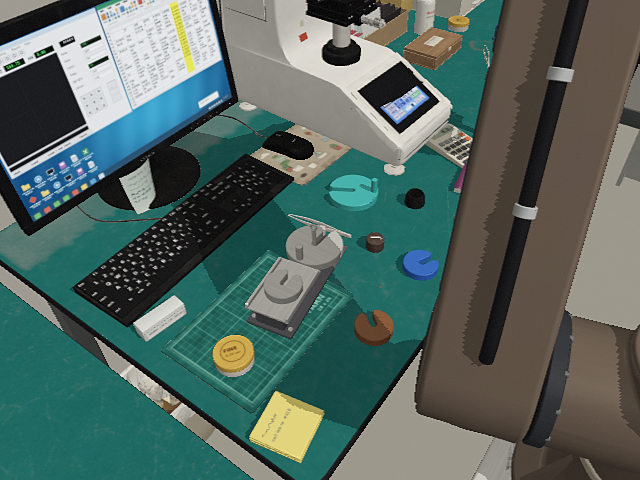

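The top view shows the steel big weight near (320,239) and the small weight on the shelf near (264,248). The teal, blue and brown discs are look-alikes. I'll enlarge both views.

```bash
python3 - <<'E'
import cv2
a=cv2.imread('pics/top0.png')[195:285,225:345+15]; cv2.imwrite('pics/topc.png',cv2.resize(a,None,fx=5.9,fy=5.9,interpolation=cv2.INTER_CUBIC))
a=cv2.imread('pics/scene0.png')[205:340,235:365]; cv2.imwrite('pics/scenec.png',cv2.resize(a,None,fx=4.4,fy=4.4,interpolation=cv2.INTER_CUBIC))
E
```

```text
(no output)
```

View pics/topc.png

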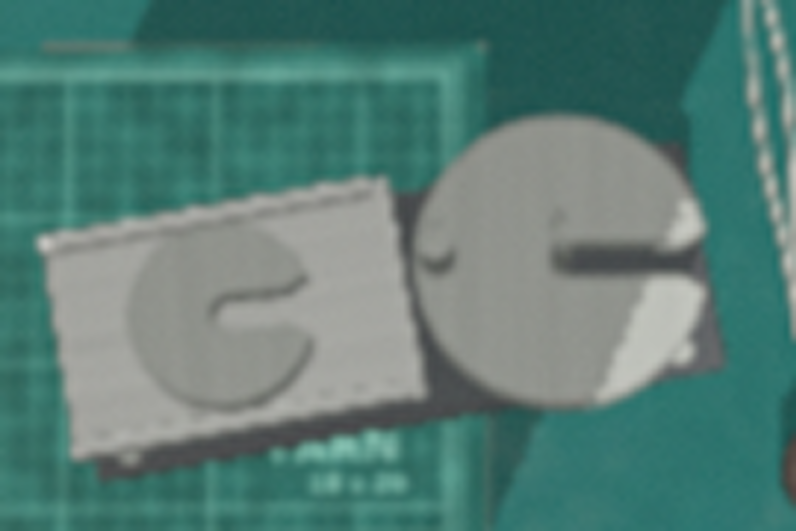

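View pics/scenec.png

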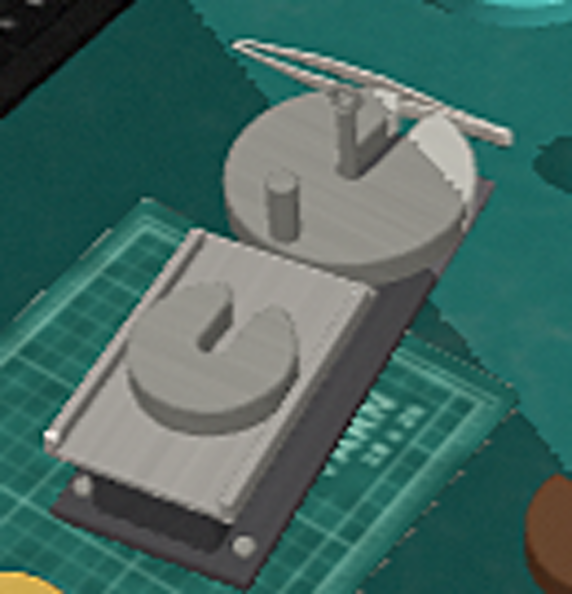

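Crop readings (enlarged pixels):
- **Top view:** big disc centre (561,261). Rail corners (42,242), (385,180), (428,398), (75,460). Small disc centre (222,316).
- **Scene view:** knob top (282,184), rod eye (345,98), small disc top centre about (213,340).

```bash
cat > h.py <<'E'
import numpy as np
from cell import camera_info
def ray(cam,uv,z):
    c=camera_info(cam);R=np.array(c['R']);t=np.array(c['t'])
    d=R.T@np.array([(uv[0]-c['cx'])/c['fx'],(uv[1]-c['cy'])/c['fy'],1]);o=-R.T@t
    return (o+d*(z-o[2])/d[2])[:2]
top=lambda u,v,z:ray('top',(u/5.9+225-.4,v/5.9+195-.4),z)
sce=lambda u,v,z:ray('scene',(u/4.4+235-.4,v/4.4+205-.4),z)
E
python3 - <<'E'
from h import *
np.set_printoptions(precision=4,suppress=True)
b=top(561,261,.044);s=top(222,316,.0595)
c=[top(u,v,.0525) for u,v in((42,242),(385,180),(428,398),(75,460))]
print('big',b,'rodscene',sce(345,98,.087),sce(350,172,.046),'disc scene',sce(350,180,.044))
print('knob top cam',top(437,262,.05),'scene',sce(282,182,.072),sce(285,236,.044))
print('small',s,sce(213,345,.0595))
out=(c[0]+c[3])/2;inn=(c[1]+c[2])/2;print(c,'out',out,'inn',inn,np.linalg.norm(out-inn),np.linalg.norm(c[0]-c[3]))
y=out-inn;y/=np.linalg.norm(y);y2=(out-b)/np.linalg.norm(out-b)
print('yaw dir',np.degrees(np.arctan2(y[1],y[0])),np.degrees(np.arctan2(y2[1],y2[0])),np.linalg.norm(out-b),np.linalg.norm(inn-b))
k=sce(282,182,.072)-b;print('knob ang',np.degrees(np.arctan2(k[1],k[0])),np.linalg.norm(k))
k=top(562,258,.044)-top(700,258,.044);print('slot-opp ang',np.degrees(np.arctan2(k[1],k[0])))
d=s-b;print('small dist',np.linalg.norm(d),np.degrees(np.arctan2(d[1],d[0])))
E
```

```text
big [ 0.5288 -0.1018] rodscene [ 0.5292 -0.0941] [ 0.5301 -0.0965] disc scene [ 0.5288 -0.0946]
knob top cam [ 0.527  -0.0617] scene [ 0.5312 -0.0578] [ 0.5311 -0.0573]
small [0.5072 0.0062] [0.51   0.0094]
[array([0.5324, 0.0655]), array([ 0.5535, -0.0447]), array([ 0.4823, -0.0594]), array([0.4617, 0.0525])] out [0.497 0.059] inn [ 0.5179 -0.052 ] 0.112994856306316 0.07181380268959218
yaw dir 100.61596397881002 101.15419996664374 0.1639219435965821 0.050943132504941896
knob ang 86.83901162609506 0.04403300518596825
slot-opp ang 90.32791731684345
small dist 0.11008624450047405 101.27292747657751
```

>>> arm_command(motion="100 .026 -.0233 0 0;100 .026 -.0233 0 0;100 .026 -.0233 0 0;100 .026 -.0233 0 0;100 .026 -.0233 0 0;100 .026 -.0233 0 0;100 .026 -.0233 0 0;100 .026 -.0233 0 0;100 .026 -.0233 0 0;100 .026 -.0233 0 0;100 .026 -.0233 0 0;100 .026 -.0233 0 0;40 .0284 -.0099 .007 0;40 .0284 -.0099 .007 0;40 .0284 -.0099 .007 0;40 .0284 -.0099 .007 0;40 .0284 -.0099 .007 0;40 .0284 -.0099 .007 0;40 .0284 -.0099 .007 0;40 .0284 -.0099 .007 0")

```text
t: 1.77
position: [0.6009, -0.0383, 0.1799]
tcp_rot: [-0.0, 0.981, 0.195, -0.0]
ft_force: [-1.1, -0.2, 1.5]
finger_gap: 0.497
grip_force: 0.0
```

>>> arm_command(motion="32 0 0 0 -7;32 0 0 0 -7;32 0 0 0 -7;32 0 0 0 -7;32 0 0 0 -7;32 0 0 0 -7;32 0 0 0 -7;32 0 0 0 -7;32 0 0 0 -7;32 0 0 0 -7;32 0 0 0 -7;32 0 0 0 -7;32 0 0 0 -7;32 0 0 0 -7;32 0 0 0 -7;32 0 0 0 -7;32 0 0 0 -7;32 0 0 0 -7;32 0 0 0 -7;32 0 0 0 -7")

```text
t: 3.43
position: [0.5999, -0.0395, 0.1803]
tcp_rot: [-0.0, 0.149, 0.989, -0.0]
ft_force: [0.6, 0.3, -0.2]
finger_gap: 0.321
grip_force: 0.0
```

>>> arm_command(motion="32 0 0 0 -7;32 0 0 0 -7;32 0 0 0 -3.5;32 0 0 0 0;32 0 0 0 0")

```text
t: 3.85
position: [0.6, -0.0395, 0.1804]
tcp_rot: [-0.0, 0.001, 1.0, 0.0]
ft_force: [-1.0, 1.0, 0.8]
finger_gap: 0.319
grip_force: 0.0
```

```bash
python3 - <<'E'
from cell import *
import cv2,pickle
o=get_obs(); print({k:o[k] for k in('t','position','tcp_rot','finger_gap','q')})
im=read_camera('wrist')[:,:,::-1]; cv2.imwrite('pics/w1.png',im); pickle.dump(o,open('w1.pkl','wb'))
E
```

```text
{'t': 3.85, 'position': array([ 0.59996352, -0.03953724,  0.18040532]), 'tcp_rot': array([-2.05063311e-04,  1.12675893e-03,  9.99999344e-01,  3.05961768e-06]), 'finger_gap': 0.31917806468150617, 'q': array([-1.75599923e-01,  5.17794897e-01,  1.68085885e+00, -8.05005485e-05,
        9.43343874e-01, -1.74409546e+00])}
```

View pics/w1.png

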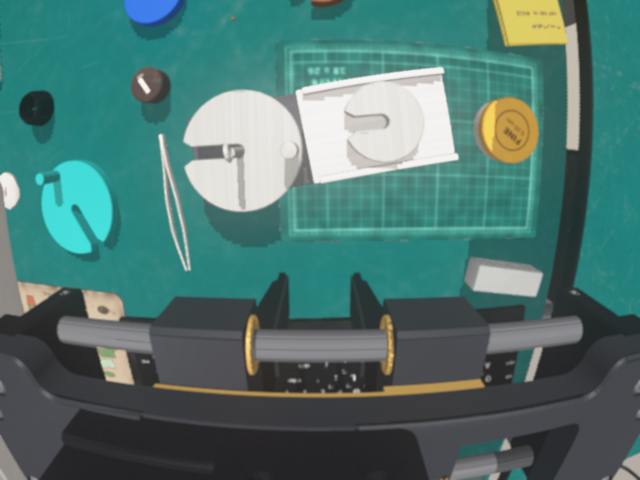

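The wrist view is clear. The big disc is at about (243,150), the knob at (290,149), the rod eye at about (228,152), and the small disc at about (385,122). I'll enlarge it.

```bash
python3 - <<'E'
import cv2
a=cv2.imread('pics/w1.png')[60:220,175:465]; cv2.imwrite('pics/w1c.png',cv2.resize(a,None,fx=2.75,fy=2.75,interpolation=cv2.INTER_CUBIC))
E
```

```text
(no output)
```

View pics/w1c.png

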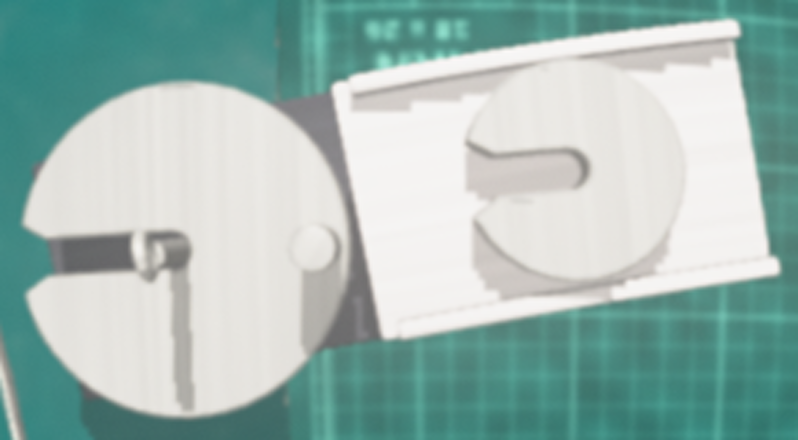

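Readings for the fit: big rim at (187,81), (22,225), (27,297), (187,417), (348,235); small rim at (576,57), (685,168), (580,280), (468,145); knob top (313,247); eye (143,250).

```bash
cat >> h.py <<'E'
import pickle
from scipy.spatial.transform import Rotation
def wr(pk,u,v,z):
    o=pickle.load(open(pk,'rb'));q=o['tcp_rot'];R=Rotation.from_quat([q[1],q[2],q[3],q[0]]).as_matrix()
    c=camera_info('wrist');T=np.array(c['tool_from_camera'])
    p=np.array([u-c['cx'],v-c['cy']]);r=np.linalg.norm(p);th=r/c['fx']
    d=np.append(np.sin(th)*p/r,np.cos(th))
    d=R@T[:3,:3]@d;s=np.array(o['position'])+R@T[:3,3]
    return (s+d*(z-s[2])/d[2])[:2]
w1=lambda u,v,z:wr('w1.pkl',(u+.5)/2.75+175-.5,(v+.5)/2.75+60-.5,z)
def circ(P):
    P=np.array(P);s=np.linalg.lstsq(np.c_[2*P,np.ones(len(P))],(P**2).sum(1),rcond=None)[0]
    return s[:2],np.sqrt(s[2]+s[:2]@s[:2])
ang=lambda d:np.degrees(np.arctan2(d[1],d[0]))
E
python3 - <<'E'
from h import *
np.set_printoptions(precision=4,suppress=True)
b,r=circ([w1(u,v,.044) for u,v in((187,81),(22,225),(27,297),(187,417),(348,235),(60,140))]);print('big',b,r)
s,r=circ([w1(u,v,.0595) for u,v in((576,57),(685,168),(580,280),(468,145),(475,218),(505,85),(655,245))]);print('small',s,r,np.linalg.norm(s-b),ang(s-b))
k=w1(313,247,.072);print('knob',k,np.linalg.norm(k-b),ang(k-b),'eye',w1(143,250,.085))
m=(w1(468,146,.0595)+w1(475,218,.0595))/2;print('small slot ang',ang(m-s), ang((w1(505,157,.0595)+w1(505,196,.0595))/2-w1(570,168,.0595)))
m=(w1(22,225,.044)+w1(27,297,.044))/2;print('big slot ang',ang(m-b))
A,B,C,D=[w1(u,v,.0525) for u,v in((738,21),(333,86),(383,338),(779,270))]
o=(A+D)/2;i=(B+C)/2;print(A,B,C,D,'out',o,'inn',i,'yaw',ang(A-B),ang(D-C),ang(o-i),ang(o-b),np.linalg.norm(o-b),np.linalg.norm(i-b))
E
```

```text
big [ 0.5324 -0.1009] 0.04776262429976002
small [0.5111 0.0072] 0.02949075029615724 0.11014931510967864 101.14273624037935
knob [ 0.532  -0.0608] 0.040100208217402594 90.56507387033201 eye [ 0.5312 -0.101 ]
small slot ang -81.45855923224491 -81.01270699988025
big slot ang -88.66417189287023
[0.4662 0.0542] [ 0.4888 -0.0568] [ 0.5573 -0.0438] [0.5361 0.0673] out [0.5012 0.0607] inn [ 0.5231 -0.0503] yaw 101.51920996115173 100.81509685882615 101.1674315271264 100.94053572774938 0.1646500086220425 0.05149530847640594
```

>>> arm_command(motion="27 .017 -.0054 .004 0;27 .017 -.0054 .004 0;27 .017 -.0054 .004 0;27 .017 -.0054 .004 0;27 0 0 .0117 0;27 0 0 .0117 0;27 0 0 .0117 0;27 0 0 .0117 0;27 0 0 .0117 0;27 0 0 .0117 0;27 0 0 .0117 0;27 0 0 .0115 0;27 0 0 0 0;0 0 0 0 0;0 0 0 0 0;0 0 0 0 0;0 0 0 0 0;0 0 0 0 0;0 0 0 0 0")

```text
t: 5.48
position: [0.5323, -0.0609, 0.0719]
tcp_rot: [0.001, 0.0, 1.0, 0.0]
ft_force: [-0.6, 5.3, 6.0]
finger_gap: 0.105
grip_force: 30.0
```

>>> arm_command(motion="0 -.00394 -.00019 0 5.65;0 -.00394 -.00019 0 5.65;0 -.00394 -.00019 0 5.65;0 -.00394 -.00019 0 5.65;0 -.00394 -.00019 0 5.65;0 -.00394 -.00019 0 5.65;0 -.00394 -.00019 0 5.65;0 -.00394 -.00019 0 5.65;0 -.00394 -.00019 0 5.65;0 -.00394 -.00019 0 5.65")

```text
t: 6.32
position: [0.5658, -0.0792, 0.0719]
tcp_rot: [0.0, 0.475, 0.88, 0.0]
ft_force: [-0.5, 2.2, 4.4]
finger_gap: 0.106
grip_force: 30.0
```

>>> arm_command(motion="0 -.00394 -.00019 0 5.65;0 -.00394 -.00019 0 5.65;0 -.00394 -.00019 0 5.65;0 -.00394 -.00019 0 5.65;0 -.00394 -.00019 0 5.65;0 -.00394 -.00019 0 5.65;0 -.00394 -.00019 0 5.65;0 -.00394 -.00019 0 5.65;0 -.00394 -.00019 0 5.65;0 -.00394 -.00019 0 5.65;0 -.00394 -.00019 0 5.65;0 -.00394 -.00019 0 5.65;0 -.00394 -.00019 0 5.65;0 -.00394 -.00019 0 5.65;0 -.00394 -.00019 0 5.65;0 -.00394 -.00019 0 5.65;0 -.00394 -.00019 0 5.65;0 -.00394 -.00019 0 5.65;0 -.00394 -.00019 0 5.65;0 -.00394 -.00019 0 5.65")

```text
t: 7.98
position: [0.5399, -0.1411, 0.0719]
tcp_rot: [0.001, 0.996, 0.089, 0.001]
ft_force: [2.1, -0.4, 3.0]
finger_gap: 0.106
grip_force: 30.0
```

>>> arm_command(motion="27 0 0 0 0;27 0 0 0 0;27 0 0 0 0;27 0 0 -.006 0;27 0 0 -.015 0;27 0 0 -.03 0;27 0 0 -.03 0;85 0 0 -.027 0;85 -.0003 -.0189 0 0;85 -.0003 -.0189 0 0;85 -.0003 -.0189 0 0;85 -.0003 -.0189 0 0;85 -.0003 -.0189 0 0;85 -.0003 -.0189 0 0;85 -.0003 -.0189 0 0;85 -.0003 -.0189 0 0")

```text
t: 9.32
position: [0.5092, 0.0087, 0.1796]
tcp_rot: [0.0, 0.996, 0.092, 0.0]
ft_force: [-0.1, 0.0, -0.6]
finger_gap: 0.827
grip_force: 0.0
```

>>> arm_command(motion="85 0 0 0 -6.8;85 0 0 0 -6.8;85 0 0 0 -6.8;85 0 0 0 -6.8;85 0 0 0 -6.8;85 0 0 0 -6.8;85 0 0 0 -6.8;85 0 0 0 -6.8;85 0 0 0 -6.8;85 0 0 0 -6.8;85 0 0 0 -6.8;85 0 0 0 -6.8;85 0 0 0 -6.8;85 0 0 0 0;85 0 0 0 0")

```text
t: 10.57
position: [0.5096, 0.0078, 0.1795]
tcp_rot: [0.0, 0.651, 0.759, 0.0]
ft_force: [-0.6, 1.0, 0.1]
finger_gap: 0.854
grip_force: 0.0
```

```bash
python3 - <<'E'
from cell import *
import cv2,pickle
o=get_obs(); print({k:o[k] for k in('t','position','tcp_rot','finger_gap')})
im=read_camera('wrist')[:,:,::-1]; cv2.imwrite('pics/w2.png',im); pickle.dump(o,open('w2.pkl','wb'))
cv2.imwrite('pics/w2c.png',cv2.resize(im[80:380,120:520],None,fx=2,fy=2,interpolation=cv2.INTER_CUBIC))
E
```

```text
{'t': 10.5667, 'position': array([0.5095686 , 0.00779062, 0.1794584 ]), 'tcp_rot': array([1.08523405e-04, 6.51069772e-01, 7.59017878e-01, 9.81458729e-06]), 'finger_gap': 0.8535920405575955}
```

View pics/w2c.png

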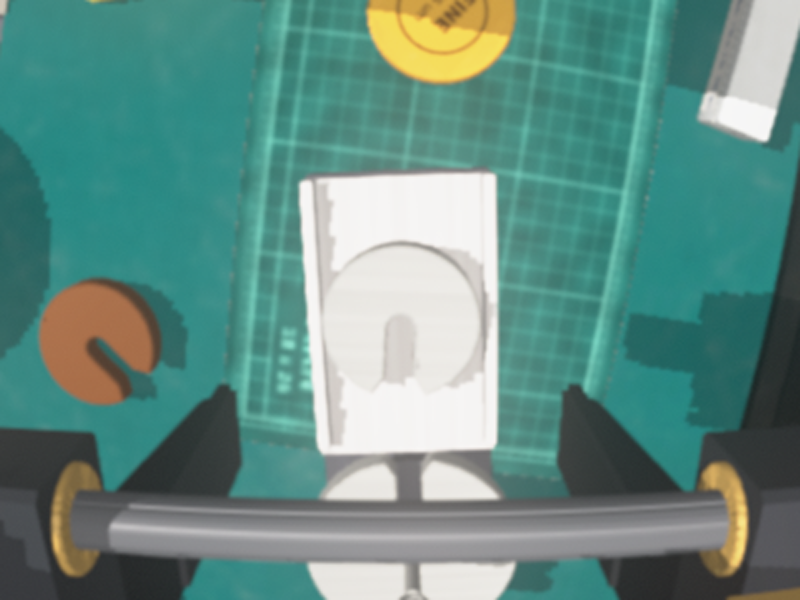

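The big slot now faces the shelf, with its mouth at (409,475). The small disc is at (402,321) and hasn't moved. I'll check its centre, then grip.

```bash
python3 - <<'E'
from h import *
w=lambda u,v,z:wr('w2.pkl',(u+.5)/2+120-.5,(v+.5)/2+80-.5,z)
s,r=circ([w(u,v,.0595) for u,v in((322,320),(402,242),(482,322),(345,262),(458,262),(340,368),(462,370))]);print(s,r)
print('slot',ang(w(400,380,.0595)-w(401,325,.0595)),'big slot',ang(w(409,500,.044)-w(409,460,.044)))
E
```

```text
[0.51128336 0.00873633] 0.030136556764688387
slot -82.19649122264997 big slot -80.93201840490514
```

>>> arm_command(motion="85 -.0008 .0013 .02 0;85 0 0 .02 0;85 0 0 .02 0;85 0 0 .015 0;85 0 0 .015 0;85 0 0 .008 0;85 0 0 .005 0;85 0 0 0 0;85 0 0 0 0")

```text
t: 11.37
position: [0.5112, 0.0071, 0.0766]
tcp_rot: [0.0, 0.65, 0.76, 0.0]
ft_force: [-0.2, -0.3, -0.2]
finger_gap: 0.85
grip_force: 0.0
```

>>> arm_command(motion="50 0 0 0 0;50 0 0 0 0;50 0 0 0 0;50 0 0 0 0;50 0 0 0 0;50 0 0 0 0;50 0 0 0 -1.2;50 0 0 0 -1.2;50 0 0 0 0")

```text
t: 12.12
position: [0.5112, 0.0071, 0.0766]
tcp_rot: [0.0, 0.634, 0.774, 0.0]
ft_force: [-0.2, 0.4, 5.2]
finger_gap: 0.621
grip_force: 30.0
```

>>> arm_command(motion="50 -.003 0 0 0;50 -.006 -.0001 0 0;50 -.006 -.0001 0 0;50 -.006 -.0001 0 0;50 -.006 -.0001 0 0;50 -.006 -.0001 0 0;50 -.006 -.0001 0 0;50 -.006 -.0001 0 0;50 -.006 -.0001 0 0;50 -.006 -.0001 0 0;50 -.006 -.0001 0 0;50 -.006 -.0001 0 0;50 -.006 -.0001 0 0;50 -.005 0 0 0;50 0 0 0 0")

```text
t: 13.37
position: [0.5256, -0.0726, 0.076]
tcp_rot: [0.0, 0.634, 0.773, -0.0]
ft_force: [0.5, -1.5, 0.4]
finger_gap: 0.612
grip_force: 30.0
```

>>> arm_command(motion="50 -.005 .0002 0 0;50 -.005 .0002 0 0;50 -.005 .0001 0 0;50 -.005 .0001 0 0;50 -.004 .0001 .0008 0;50 -.002 0 .0007 0;50 -.001 0 0 0;50 -.001 0 0 0;50 -.001 0 0 0;50 0 0 0 0")

```text
t: 14.2
position: [0.5319, -0.0998, 0.0751]
tcp_rot: [0.0, 0.634, 0.773, 0.0]
ft_force: [-0.7, 2.9, 5.7]
finger_gap: 0.618
grip_force: 30.0
```

>>> arm_command(motion="50 -.0008 0 0 0;50 -.0007 0 0 0;50 0 0 0 0")

```text
t: 14.45
position: [0.5322, -0.1013, 0.0751]
tcp_rot: [0.0, 0.634, 0.773, 0.0]
ft_force: [-0.4, 3.5, 5.0]
finger_gap: 0.621
grip_force: 30.0
```

>>> arm_command(motion="85 0 0 0 0;85 0 0 0 0;85 0 0 0 0;85 0 0 0 0;85 0 0 -.01 0;85 0 0 -.025 0;85 0 0 -.03 0;85 0 0 -.03 0;85 -.015 0 -.015 0;85 -.025 0 0 0;85 -.025 0 0 0;85 -.025 0 0 0;85 -.015 0 0 0;85 0 0 0 0;85 0 0 0 0")

```text
t: 15.7
position: [0.5524, -0.2044, 0.1847]
tcp_rot: [-0.0, 0.635, 0.773, -0.0]
ft_force: [-0.3, -0.1, -0.2]
finger_gap: 0.848
grip_force: 0.0
```

```bash
python3 - <<'E'
from cell import *
import cv2,pickle
o=get_obs(); print({k:o[k] for k in('t','position','tcp_rot','finger_gap')})
im=read_camera('wrist')[:,:,::-1]; cv2.imwrite('pics/w3.png',im); pickle.dump(o,open('w3.pkl','wb'))
cv2.imwrite('pics/w3c.png',cv2.resize(im[120:320,200:440],None,fx=3,fy=3,interpolation=cv2.INTER_CUBIC))
E
```

```text
{'t': 15.7, 'position': array([ 0.55238353, -0.20440076,  0.18473651]), 'tcp_rot': array([-2.55359009e-04,  6.34521472e-01,  7.72905192e-01, -1.58701937e-05]), 'finger_gap': 0.8482730425188131}
```

View pics/w3c.png

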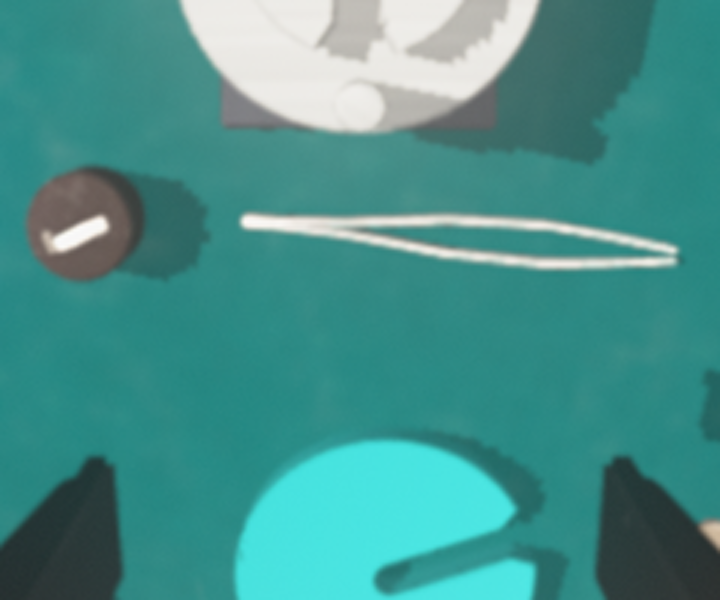

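The crop was placed too low: the weights lie above it. I'll recrop the same frame.

```bash
python3 - <<'E'
import cv2
im=cv2.imread('pics/w3.png')
cv2.imwrite('pics/w3d.png',cv2.resize(im[0:180,220:420],None,fx=3.3,fy=3.3,interpolation=cv2.INTER_CUBIC))
E
```

```text
(no output)
```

View pics/w3d.png

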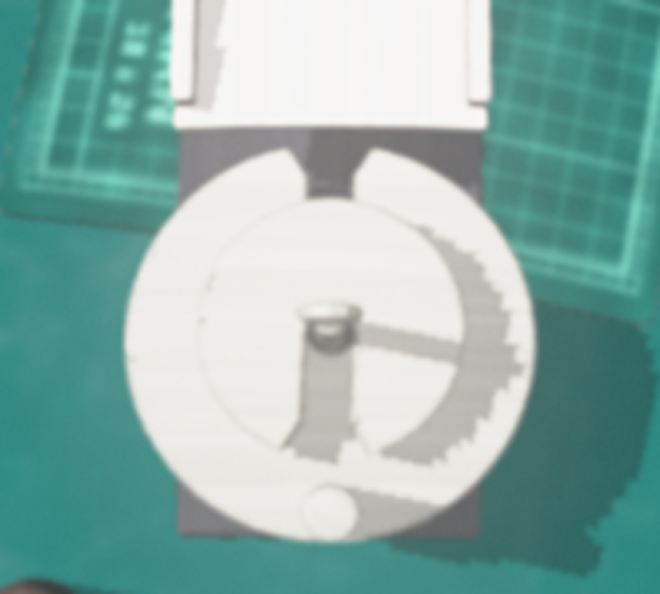

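The rod sits at the end of the small slot at (330,325), and the slots open to opposite sides. Checking the centres in numbers:

```bash
python3 - <<'E'
from h import *
w=lambda u,v,z:wr('w3.pkl',(u+.5)/3.3+220-.5,(v+.5)/3.3-.5,z)
b,r=circ([w(*p,.044) for p in((125,340),(537,345),(331,543),(290,149),(375,150),(190,200))])
s,r2=circ([w(*p,.058) for p in((198,325),(464,325),(331,198),(240,232),(425,235),(285,447))])
print(b,r,s,r2,np.linalg.norm(b-s),'knob',ang(w(330,512,.072)-b),np.linalg.norm(w(330,512,.072)-b),'eye',w(331,318,.085))
E
```

```text
[ 0.53345338 -0.10268087] 0.04786663588471546 [ 0.532953   -0.10048187] 0.029351616308383736 0.0022552145423947382 knob -79.22220493175548 0.0393133214092682 eye [ 0.53321697 -0.10221924]
```

Both weights are within about 2 mm of the rod and of each other, and the gripper is clear, so I'm handing in.

```bash
python3 -c "
from cell import *
print(close_job())"
```

```text
the job is handed in; nothing more can be done
None
```

The job is handed in at about 16 s: the big weight's slot points at the shelf, the small weight is home on the rod with its slot the opposite way, and in the last picture both centres measured within about 2 mm of the rod (no verdict was returned).

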